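# Shut the nugget jar beside the glass grinder

### The job

The grinder is about to be run, so shut the open nugget jar that stands nearer to it with the white screw lid from the cork mat; the other jar stays open. Set the lid on the mouth, turn it backward (counterclockwise) with its lugs riding on the thread until you feel it drop off the thread start, then screw it forward (clockwise) until it is fully home, and let go. Leave everything else on the bench where it stands.

Things in the scene. Friction and masses are not known exactly. Their poses are not given: they have to be found in the camera images.
- lid: White ribbed plastic screw lid, top up on the cork mat: 60 mm outer diameter, 34 mm high, about 60 g. Origin: centre of its open lower edge; z out of its top. Bore 53 mm wide, 26.5 mm deep. Three round lugs inside, 4 mm thick, reach in to 21.2 mm from the axis, 120 degrees apart, 7 mm above the lower edge, the first along the lid's +x; an orange dot on the top marks each.
- lid_lug_a (a point): Lug a of the lid: its centre, 24.5 mm from the lid's axis, 7 mm above the lid's lower edge, 0 degrees counterclockwise (seen from the top) from the lid's +x.
- lid_lug_b (a point): Lug b of the lid: its centre, 24.5 mm from the lid's axis, 7 mm above the lid's lower edge, 120 degrees counterclockwise (seen from the top) from the lid's +x.
- lid_lug_c (a point): Lug c of the lid: its centre, 24.5 mm from the lid's axis, 7 mm above the lid's lower edge, 240 degrees counterclockwise (seen from the top) from the lid's +x.
- mat: Cork mat fixed to the bench, 130 mm (its x) by 250 mm (its y), 4 mm thick, on which the lid lies within about 10 mm of the middle. Flux tin and foil roll stand on its +y and -y sides, so there is room for fingers beside the lid only towards the mat's +x and -x. Origin: centre of its underside.
- grinder: Glass grinder, a blue box 230 x 200 mm with a white grid top 90 mm high, a brass grinding bit and a clear splash shield up to 240 mm high; fixed on the bench at its far left or far right. Origin: centre of its underside.
- glass_rack: Wooden rack of upright coloured glass offcuts, 240 x 200 mm, about 190 mm high, fixed on the bench on the side opposite to the grinder. Origin: centre of its underside.
- jar_blue: Open clear jar of blue glass nuggets in a plywood cradle (150 x 142 mm) screwed to the bench; the jar cannot move. Its axis leans 30 degrees from vertical towards the cradle's -x, towards the robot. Jar: 84 mm across, 105 mm to the top of its shoulder, then a neck 40 mm across and 34 mm long; rim about 172 mm above the bench. Origin: centre of the cradle's underside.
- jar_blue_mouth (a point): Centre of the jar's rim; z points out of the jar along its axis. Three right-hand thread ridges (clockwise screws on) outside the neck: 50 mm over the ridges, 2.5 mm thick, lead 24 mm per turn. They start at azimuth 0, 120 and 240 degrees about z from this frame's x, their tops 7 mm below the rim, and run down clockwise for 240 degrees each. Rim chamfered 2.5 mm.
- jar_blue_crest (a point): Where a lug's centre is when it rides on the high end of a ridge, 7 degrees forward of the thread start at azimuth 0. With its lugs on the ridges the lid's lower edge stands from 12 mm (at a start) to 20 mm below the rim (120 degrees forward of it). Turned backward past a start, the freed lid drops 8 mm to the next ridge below.
- jar_blue_drop (a point): Where a lug's centre is just after the drop: 8 degrees behind (counterclockwise of) the thread start at azimuth 0, 7 mm lower than the crest point. From here the lid screws forward with 1.5 mm play under the ridges, down 0.67 mm per 10 degrees; home after about 110 degrees, its lower edge 26.5 mm below the rim; about 20 degrees further it jams tight.
- jar_amber: Open clear jar of amber glass nuggets in a plywood cradle (150 x 142 mm) screwed to the bench; the jar cannot move. Its axis leans 30 degrees from vertical towards the cradle's -x, towards the robot. Jar: 84 mm across, 105 mm to the top of its shoulder, then a neck 40 mm across and 34 mm long; rim about 172 mm above the bench. Origin: centre of the cradle's underside.
- jar_amber_mouth (a point): Centre of the jar's rim; z points out of the jar along its axis. Three right-hand thread ridges (clockwise screws on) outside the neck: 50 mm over the ridges, 2.5 mm thick, lead 24 mm per turn. They start at azimuth 0, 120 and 240 degrees about z from this frame's x, their tops 7 mm below the rim, and run down clockwise for 240 degrees each. Rim chamfered 2.5 mm.
- jar_amber_crest (a point): Where a lug's centre is when it rides on the high end of a ridge, 7 degrees forward of the thread start at azimuth 0. With its lugs on the ridges the lid's lower edge stands from 12 mm (at a start) to 20 mm below the rim (120 degrees forward of it). Turned backward past a start, the freed lid drops 8 mm to the next ridge below.
- jar_amber_drop (a point): Where a lug's centre is just after the drop: 8 degrees behind (counterclockwise of) the thread start at azimuth 0, 7 mm lower than the crest point. From here the lid screws forward with 1.5 mm play under the ridges, down 0.67 mm per 10 degrees; home after about 110 degrees, its lower edge 26.5 mm below the rim; about 20 degrees further it jams tight.
- flux_tin: Flat round tin with a green band and bare metal lid, 56 mm across, 41 mm high, standing on the cork mat on its +y side, about 80 mm from the lid's centre. A bystander. Origin: centre of its underside.
- foil_roll: Flat roll of copper foil, a ring of 72 mm outer diameter, 12 mm high, lying on the cork mat on its -y side, about 85 mm from the lid's centre. A bystander. Origin: centre of its underside.
- pliers: Running pliers with red handles, 170 mm long, 60 mm wide, 13 mm high, lying on the bench. A bystander. Origin: near the middle of its length, at its underside.
- patina_bottle: Amber bottle with a black cap, 52 mm across, 125 mm high, standing on the bench. A bystander. Origin: centre of its underside.
- brush_pot: Blue pot, 58 mm across and 90 mm high, with brushes up to 170 mm, standing between and behind the jars. A bystander. Origin: centre of its underside.
Things that resemble listed ones, but are neither listed nor needed, are in the scene too. Leave any purple or yellow look-alike of the lid alone.

How it is judged:
On the way, in this order (a step that is already met when the one before it is completed fails the run):
1. on the jar nearer the grinder the lid is turned backward up to the thread start: one of its lugs rides on the high end of a ridge (((horizontal distance between grinder and jar_blue_mouth below 0.51 m and distance between any of lid_lug_a, lid_lug_b, lid_lug_c and jar_blue_crest below 0.005 m) or (horizontal distance between grinder and jar_amber_mouth below 0.51 m and distance between any of lid_lug_a, lid_lug_b, lid_lug_c and jar_amber_crest below 0.005 m))), for 0.05 s.
2. the lid has dropped off the thread start: that lug lies behind the start, one ridge lower (((horizontal distance between grinder and jar_blue_mouth below 0.51 m and distance between any of lid_lug_a, lid_lug_b, lid_lug_c and jar_blue_drop below 0.0045 m) or (horizontal distance between grinder and jar_amber_mouth below 0.51 m and distance between any of lid_lug_a, lid_lug_b, lid_lug_c and jar_amber_drop below 0.0045 m))), for 0.05 s.
At the end, for the whole second after the job is handed in: The lid is screwed fully home on the jar nearer to the grinder (the one whose mouth is within 0.51 m of the grinder): its lower edge 26.5 mm below the rim, at most 1.5 mm higher, centred within 4 mm, square to the jar's axis within 4 degrees, at rest and not touched by the fingers (((horizontal distance between grinder and jar_blue_mouth below 0.51 m and z of lid in the frame of jar_blue_mouth between -0.0295 and -0.025 m and x of lid in the frame of jar_blue_mouth between -0.004 and 0.004 m and y of lid in the frame of jar_blue_mouth between -0.004 and 0.004 m and angle between the z axis of lid and the z axis of jar_blue_mouth, either way round below 0.07 rad and linear speed of lid below 0.01 m/s and contact force between the fingers and lid below 0.1 N) or (horizontal distance between grinder and jar_amber_mouth below 0.51 m and z of lid in the frame of jar_amber_mouth between -0.0295 and -0.025 m and x of lid in the frame of jar_amber_mouth between -0.004 and 0.004 m and y of lid in the frame of jar_amber_mouth between -0.004 and 0.004 m and angle between the z axis of lid and the z axis of jar_amber_mouth, either way round below 0.07 rad and linear speed of lid below 0.01 m/s and contact force between the fingers and lid below 0.1 N))).
It fails at once if a bystander (tin, foil roll, pliers, bottle or brush pot) is moved by more than 30 mm (distance of any of flux_tin, foil_roll, pliers, patina_bottle, brush_pot from where it was at the start of the episode above 0.03 m).
It also fails if it takes over 59 s, if anything falls off the work surface, if the arm or the gripper's body presses on something with over 40 N, if the wrist force passes 120 N, or if a joint passes its speed limit or range.

### The arm

A 6-joint arm with a two-finger parallel gripper is mounted at the origin on the work surface. World frame = base frame: x ahead of the robot, y to its left, z up, the work surface at z = 0. Lengths are in m, angles in rad, forces in N, time in s.
With the tool pointing down it reaches from about 0.3 to 0.85 m from the base axis. Payload 5.4 kg.
Tool frame: the origin (TCP) lies midway between the tips of the shut fingers; the grasp point (between the pads) lies 19 mm behind it; z points along the fingers, y is the line along which they close (so a half turn about z gives the same grasp; the last joint's range is limited). The gripper opens to 85 mm and grips with 20 to 120 N. Pads are 22 mm wide; open, the fingers measure 114 mm over their backs; the gripper's body (76 mm by 85 mm) begins 54 mm behind the grasp point. The pads swing forward as they close: fully open they stand 13 mm farther back than shut.
Start: joints at [-1.442, 0.158, 1.597, -0, 1.386, -0.21], TCP at [0.191, -0.542, 0.231] pointing down, gripper open.
Joint ranges: [-2.91, 2.91], [-0.94, 2.29], [0.18, 2.7], [-1.29, 4.43], [0.17, 2.64], [-3, 3]. Speed limits (rad/s): [2.57, 2.57, 3.14, 3.14, 3.14, 3.14].

### API

Orientations are given as a unit quaternion [x, y, z, w].
In Python, from rig import telemetry, camera, calibration, sign_off gives the robot as it stands.
- The arm moves only by the shell command python3 -m pendant 'ROWS' [FORCE]. ROWS is JSON, one flat list of numbers, 7 for each row, row after row: the shift along the tool's x, y, z in mm, then the turn, a rotation vector about the tool's x, y, z in rad, then the opening in per cent of the stroke, from 0 (shut) to 100 (fully open). In form: [tx, ty, tz, ax, ay, az, gripper, tx, ty, tz, ax, ay, az, gripper, ...]. A call has 1 to 20 rows; each row shifts and turns the commanded pose from where the row before left it, along the tool's axes as they then stand; what a row does not reach is not made up. A row lasts 1/8 s, in which the tool goes at most 62.5 mm and 10.7 degrees, less where a joint would pass 70% of its speed; a pose out of reach is approached as far as the arm can. A call with a gripper value outside its range is refused whole. The fingers move at their own pace and stop on an object; FORCE is the grip in N (left out, the last holds). Time passes only in rows, so rows that do not move let the fingers close. It gives the time, the measured TCP pose, the force, the opening and the grip force at its end, in the units of the state.
- telemetry.sense(): the state, without advancing time (a new reading comes with each control period).
- camera(name): name is "scene" or "top" or "wrist"; returns the picture (420x560x3 uint8, blue, green, red); there is no depth.
- calibration(name): a dict with "fx", "fy", "cx", "cy" (pixels), "R" (3x3) and "t" (3): a world point X has camera coordinates R X + t. Camera axes: x right, y down, z forward; pixel columns grow to the right and rows downward; lengths in m; the calibration is good to about 2 mm. A picture is of the moment at which its call begins: read the wrist's pose just before it. calibration takes no time and is no camera call; for the wrist camera it gives the pose at the moment of the call.
- sign_off(): hands the job in; it is judged then, once.
The state is a dict: "clock": time; "joints": joint angles; "joint_vel": joint speeds; "joint_torque": joint torques, N m; "eef_pos": TCP position; "tcp_rot": TCP orientation; "wrist_force": force on the tool from outside, world axes, zero at the start; "moment": the same for the moment, N m; "grip_width": opening from 0.0 (shut) to 1.0 (fully open); "grasp_force": force on a finger pad.
Only numpy, scipy, OpenCV 4.12 (cv2) and the standard library are available. Lean on these libraries where they do the work, as an engineer would, in place of code of your own. Each camera call takes 0.05 s, during which the arm holds its last target. There are 200 camera calls.

## Working session

There is one attempt and no reset: what is moved stays moved. The work goes in short steps, Python scripts to look and compute and a shell command to move; the robot and the scene stay as the last step left them, time stands still between calls to the robot, and variables do not carry over. Pictures are saved under pics/ and viewed, at most 10 in all, crops included, and the job is handed in when it is done.

```bash
ls; mkdir -p pics; python3 - <<'E'
from rig import telemetry,camera,calibration
import cv2,numpy as np
s=telemetry.sense();print(s)
for n in("scene","top"):
    c=calibration(n);print(n,c['fx'],c['cx'],c['cy'],np.round(c['R'],3).tolist(),np.round(c['t'],3))
    cv2.imwrite(f"pics/{n}0.png",camera(n))
E
```

```text
pics
{'clock': 0.0, 'joints': array([-1.44210980e+00,  1.59045745e-01,  1.59826492e+00,  1.64678577e-05,
        1.38622582e+00, -2.10094016e-01]), 'joint_vel': array([ 3.11077050e-04, -9.02121220e-04,  4.09685609e-04, -8.78883519e-06,
       -1.54005175e-04,  1.05210740e-03]), 'joint_torque': array([ 1.52966295e-03, -3.95994508e+01, -3.31434095e+01, -2.02811184e-04,
        8.51334975e-03,  2.42857050e-05]), 'eef_pos': array([ 0.19100061, -0.54169291,  0.2303024 ]), 'tcp_rot': array([ 9.85687529e-01,  1.68579803e-01,  4.76356378e-05, -9.70782647e-04]), 'wrist_force': array([1.10622095, 0.05482405, 0.56534852]), 'moment': array([-0.0050517 ,  0.00945428, -0.02652082]), 'grasp_force': 0.0, 'grip_width': 1.0007909328517517}
scene 519.7036213649657 271.74583226211735 208.2724752480616 [[0.764, 0.645, 0.002], [0.452, -0.533, -0.715], [-0.46, 0.547, -0.699]] [-0.437 -0.144  1.711]
top 420.98931855500234 278.5255366700299 205.03701523506976 [[0.023, -1.0, 0.015], [-0.998, -0.024, -0.05], [0.051, -0.014, -0.999]] [-0.031  0.534  1.614]
```

View pics/top0.png

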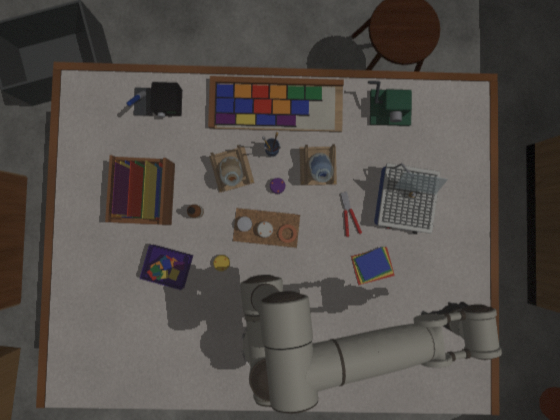

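View pics/scene0.png

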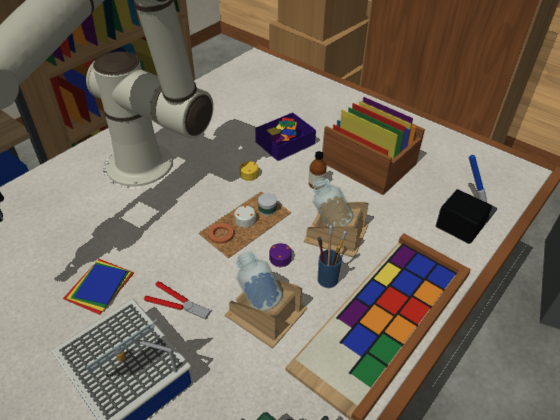

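Candidates for the lid in the top view: white lid (265,229) between foil roll (287,234) and flux tin (244,224); purple (278,186) and yellow (222,262) look-alikes. The white one on the cork mat is my choice. The grinder is at (408,198), so the blue jar (320,167) is nearer; the amber jar (231,171) stays open. I'll check with one close crop.

```bash
cat > h.py <<'E'
import numpy as np,cv2
from rig import telemetry,camera,calibration
from scipy.spatial.transform import Rotation as Ro
def ray(c,u,v):
    d=np.array([(u-c['cx'])/c['fx'],(v-c['cy'])/c['fy'],1.]);R=np.array(c['R'])
    return -R.T@np.array(c['t']),R.T@d/np.linalg.norm(d)
def onz(c,u,v,z):
    o,d=ray(c,u,v);return o+d*(z-o[2])/d[2]
def proj(c,X):
    p=np.array(c['R'])@X+np.array(c['t']);return np.array([c['fx']*p[0]/p[2]+c['cx'],c['fy']*p[1]/p[2]+c['cy']])
E
python3 - <<'E'
from h import *
c=calibration("top");im=cv2.imread("pics/top0.png")
for n,u,v,z in(("lid",265,229,.038),("tin",244,224,.045),("foil",287,234,.016),("grinder",408,198,.09),("blue jar cradle",319,166,.1),("amber",233,169,.1),("purple",278,186,.03),("brushpot",272,148,.1),("pliers",350,214,.01)):
    print(n,np.round(onz(c,u,v,z),3))
hsv=cv2.cvtColor(im,cv2.COLOR_BGR2HSV)
m=cv2.inRange(hsv,(5,60,60),(25,255,255));m[:205]=0;m[250:]=0;m[:,:228]=0;m[:,305:]=0
p=cv2.findNonZero(m);r=cv2.minAreaRect(cv2.convexHull(p));b=cv2.boxPoints(r)
B=np.array([onz(c,*q,.004) for q in b]);print(np.round(B,3),np.round(B.mean(0),3),np.linalg.norm(B[1]-B[0]),np.linalg.norm(B[2]-B[1]))
cv2.imwrite("pics/crop1.png",cv2.resize(im[130:260,215:365],None,fx=5,fy=4.6,interpolation=cv2.INTER_CUBIC))
E
```

```text
lid [0.441 0.031 0.038]
tin [0.458 0.11  0.045]
foil [ 0.423 -0.054  0.016]
grinder [ 0.568 -0.497  0.09 ]
blue jar cradle [ 0.677 -0.163  0.1  ]
amber [0.658 0.153 0.1  ]
purple [ 0.606 -0.015  0.03 ]
brushpot [0.74  0.011 0.1  ]
pliers [ 0.506 -0.297  0.01 ]
[[ 0.393  0.157  0.004]
 [ 0.521  0.147  0.004]
 [ 0.5   -0.102  0.004]
 [ 0.372 -0.091  0.004]] [0.447 0.027 0.004] 0.12813645391967327 0.24971386039902155
```

View pics/crop1.png

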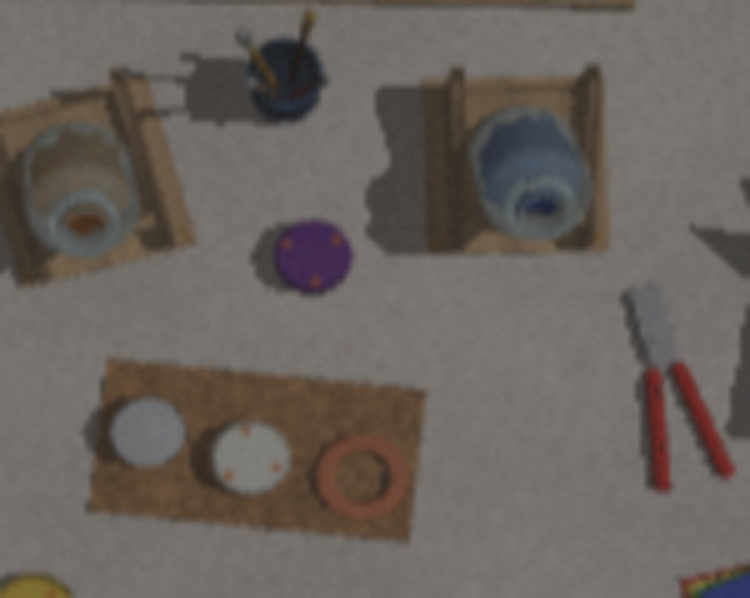

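The crop confirms it: white lid with three orange dots at crop (250,457), with the bare-metal tin (147,432) on its left and the copper roll (365,475) on its right. The blue jar's mouth is near (540,205). Moving over the lid with the fingers turned to close along the mat's x.

```bash
python3 -m pendant '[38.7,-41.6,0,0,0,0,100,38.7,-41.6,0,0,0,0,100,38.7,-41.6,0,0,0,0,100,38.7,-41.6,0,0,0,0,100,38.7,-41.6,0,0,0,0,100,38.7,-41.6,0,0,0,0,100,38.7,-41.6,0,0,0,0,100,38.7,-41.6,0,0,0,0,100,38.7,-41.6,0,0,0,0,100,38.7,-41.6,0,0,0,0,100,38.7,-41.6,0,0,0,0,100,0,0,0,0,0,-0.165,100,0,0,0,0,0,-0.165,100,0,0,0,0,0,-0.165,100,0,0,0,0,0,-0.165,100,0,0,0,0,0,-0.165,100,0,0,0,0,0,-0.165,100,0,0,0,0,0,-0.165,100]'
python3 -m pendant '[0,0,0,0,0,0,100,0,0,0,0,0,0,100]'
python3 - <<'E'
from h import *
c=calibration("wrist");im=camera("wrist");s=telemetry.sense()
np.save("c1.npy",c,allow_pickle=True)
print(s['clock'],s['eef_pos'],s['joints'])
T=Ro.from_quat(s['tcp_rot']).as_matrix();o,d=ray(c,c['cx'],c['cy'])
print("cam in tool",T.T@(o-s['eef_pos']),"axis",T.T@d,c['fx'])
print("lid px",proj(c,np.array([.441,.031,.038])))
cv2.imwrite("pics/w1.png",im)
E
```

```text
clock: 2.35
eef_pos: [0.4402, 0.0308, 0.2308]
tcp_rot: [0.732, 0.681, -0.0, -0.0]
wrist_force: [-0.6, -1.0, -0.3]
grip_width: 0.997
grasp_force: 0.0
clock: 2.6
eef_pos: [0.4403, 0.0308, 0.2311]
tcp_rot: [0.735, 0.678, -0.0, -0.0]
wrist_force: [-0.0, 0.1, 1.1]
grip_width: 1.001
grasp_force: 0.0
2.65 [0.44036926 0.03078005 0.23114758] [-2.05285191e-01 -2.01935600e-01  1.95164300e+00  4.77770985e-06
  1.39221624e+00 -1.26102193e-01]
cam in tool [ 0.0782657   0.00041474 -0.14262366] axis [-3.01608712e-01 -5.10816678e-04  9.53431657e-01] 308.3995526027602
lid px [281.02502676 183.42721362]
```

View pics/w1.png

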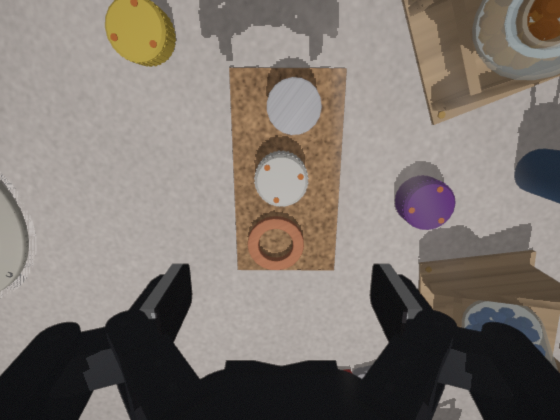

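Wrist picture: white lid at (281,181) with orange dots at about (267,168), (300,177), (276,200); tin (294,105); foil (276,244). I'll locate the dots precisely and use their centroid.

```bash
cat >> h.py <<'E'
def dots(c,im,box,plane):
    """orange dots in box (u0,v0,u1,v1); plane: fn(u,v)->point"""
    u0,v0,u1,v1=box;hs=cv2.cvtColor(im[v0:v1,u0:u1],cv2.COLOR_BGR2HSV)
    m=cv2.inRange(hs,(3,90,110),(22,255,255))
    n,_,st,ce=cv2.connectedComponentsWithStats(m)
    return [(ce[i]+[u0,v0],st[i,4]) for i in range(1,n) if st[i,4]>4]
E
python3 - <<'E'
from h import *
c=np.load("c1.npy",allow_pickle=True).item();im=cv2.imread("pics/w1.png")
for z in (.038,):
    D=dots(c,im,(259,158,304,204),None);print(D)
    P=np.array([onz(c,*d[0],z) for d in D]);C=P.mean(0);print("ctr",C)
    for p in P: print(np.round(p,4),np.hypot(*(p-C)[:2]),np.degrees(np.arctan2(*(p-C)[1::-1])))
hs=cv2.cvtColor(im,cv2.COLOR_BGR2HSV)
m=cv2.inRange(hs,(0,0,150),(180,60,255))[145:215,250:312]
n,l,st,ce=cv2.connectedComponentsWithStats(m);i=1+st[1:,4].argmax();print(st[i],ce[i]+[250,145],onz(c,*(ce[i]+[250,145]),.036))
m=cv2.inRange(hs,(5,60,60),(22,255,255));m[:60]=0;m[280:]=0;m[:,:225]=0;m[:,355:]=0
b=cv2.boxPoints(cv2.minAreaRect(cv2.convexHull(cv2.findNonZero(cv2.morphologyEx(m,cv2.MORPH_OPEN,np.ones((5,5)))))))
print(np.round([onz(c,*q,.004)[:2] for q in b],3))
E
```

```text
[(array([266.67857143, 167.32142857]), np.int32(28)), (array([300.21428571, 176.5       ]), np.int32(28)), (array([261.3, 201.1]), np.int32(30)), (array([275.91304348, 199.7826087 ]), np.int32(23)), (array([300.7, 201.1]), np.int32(30))]
ctr [0.44039879 0.02421056 0.038     ]
[0.4267 0.0503 0.038 ] 0.029414076010873185 117.70596839823149
[0.4628 0.0372 0.038 ] 0.025860296537369664 30.058247390522368
[0.4171 0.0123 0.038 ] 0.02617939788958726 -152.91188357102772
[0.4337 0.0125 0.038 ] 0.013427674377868492 -119.68934270443127
[0.4617 0.0088 0.038 ] 0.026249733238079824 -35.94422070749908
[   4   13   55   49 1933] [281.06518365 181.81376099] [0.44115301 0.03237586 0.036     ]
[[ 0.362 -0.089]
 [ 0.393  0.157]
 [ 0.521  0.147]
 [ 0.517 -0.101]]
```

```bash
python3 -m pendant '[2.5,0.5,40,0,0,0,100,0,0,45,0,0,0,100,0,0,45,0,0,0,100,0,0,45,0,0,0,100,0,0,35,0,0,0,100,0,0,15,0,0,0,100,0,0,0,0,0,0,100]' 80
python3 -m pendant '[0,0,0,0,0,0,40,0,0,0,0,0,0,40,0,0,0,0,0,0,40,0,0,0,0,0,0,40,0,0,0,0,0,0,40,0,0,0,0,0,0,40]'
```

```text
clock: 3.52
eef_pos: [0.4408, 0.0333, 0.006]
tcp_rot: [0.734, 0.679, -0.0, -0.001]
wrist_force: [-0.5, 1.4, -0.7]
grip_width: 1.003
grasp_force: 0.0
clock: 4.28
eef_pos: [0.4429, 0.0329, 0.0086]
tcp_rot: [0.734, 0.679, 0.001, 0.001]
wrist_force: [-3.5, 0.9, 9.6]
grip_width: 0.674
grasp_force: 84.7
```

```bash
python3 -m pendant '[0,0,-46,0,0,0,40,0,0,-46,0,0,0,40,0,0,-46,0,0,0,40,0,0,-46,0,0,0,40,0,0,-46,0,0,0,40,0,0,-46,0,0,0,40,-36,25,0,0,0,0,40,-36,25,0,0,0,0,40,-36,25,0,0,0,0,40,-36,25,0,0,0,0,40,-36,25,0,0,0,0,40,-36,25,0,0,0,0,40,0,0,0,-0.131,0,0,40,0,0,0,-0.131,0,0,40,0,0,0,-0.131,0,0,40,0,0,0,-0.131,0,0,40,0,0,0,0,0,0,40,0,0,0,0,0,0,40]' 80
python3 - <<'E'
from h import *
s=telemetry.sense();c=calibration("wrist");im=camera("wrist")
np.save("c2.npy",c,allow_pickle=True);cv2.imwrite("pics/w2.png",im)
print(s['eef_pos'],s['joints'],s['clock'])
T=Ro.from_quat(s['tcp_rot']).as_matrix();print(T.round(3))
E
```

```text
clock: 6.52
eef_pos: [0.5747, -0.1941, 0.284]
tcp_rot: [0.709, 0.656, 0.176, 0.191]
wrist_force: [-0.9, 0.0, -0.7]
grip_width: 0.679
grasp_force: 86.2
[ 0.57469969 -0.19409954  0.28397278] [-0.67071709 -0.15812904  1.89041784  0.34062425  0.98916966 -0.72154289] 6.525
[[ 0.077  0.863  0.499]
 [ 0.997 -0.066 -0.04 ]
 [-0.001  0.501 -0.866]]
```

View pics/w2.png

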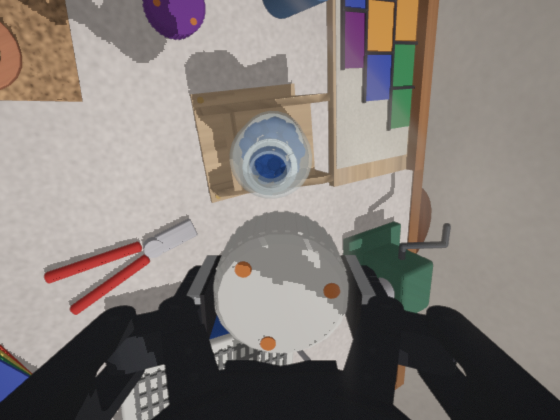

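Wrist view 2: blue jar mouth at about (270,166), cradle corners near (193,97), (215,195), (330,100); lid held with dots at (243,270), (332,291), (268,344). Taking a second view for triangulation.

```bash
python3 -m pendant '[-10,-35,0,0,0,0,40,-10,-35,0,0,0,0,40,0,0,0,0,0,0,40,0,0,0,0,0,0,40]' 80
python3 - <<'E'
from h import *
s=telemetry.sense();c=calibration("wrist");im=camera("wrist")
np.save("c3.npy",c,allow_pickle=True);cv2.imwrite("pics/w3.png",im)
print(s['eef_pos'],s['clock'])
T=Ro.from_quat(s['tcp_rot']).as_matrix();print(T.round(3))
c2=np.load("c2.npy",allow_pickle=True).item();i2=cv2.imread("pics/w2.png")
X=onz(c2,270,166,.172);print(X,onz(calibration("top"),323,174.6,.172));p=proj(c,X);print(p)
D=dots(c,im,(200,240,360,360),None);print(D)
a=cv2.resize(i2[100:210,190:340],None,fx=5,fy=5,interpolation=cv2.INTER_CUBIC)[:,:]
u,v=np.int32(p)
b=cv2.resize(im[v-55:v+55,u-75:u+75],None,fx=5,fy=5,interpolation=cv2.INTER_CUBIC)
cv2.imwrite("pics/m1.png",cv2.resize(np.vstack([a,b]),None,fx=.53,fy=.53,interpolation=cv2.INTER_AREA)); print(u,v)
E
```

```text
clock: 7.08
eef_pos: [0.5134, -0.2096, 0.249]
tcp_rot: [0.708, 0.656, 0.176, 0.191]
wrist_force: [-0.1, -0.2, -1.1]
grip_width: 0.677
grasp_force: 86.2
[ 0.5134018  -0.20960217  0.24897038] 7.075
[[ 0.077  0.863  0.5  ]
 [ 0.997 -0.066 -0.04 ]
 [-0.001  0.502 -0.865]]
[ 0.63136904 -0.16651713  0.172     ] [ 0.63679598 -0.1700384   0.172     ]
[351.3063834  142.61536577]
[(array([242.8028169 , 269.03286385]), np.int32(213)), (array([331.29756098, 290.30731707]), np.int32(205)), (array([267.68263473, 343.19161677]), np.int32(167))]
351 142
```

View pics/m1.png

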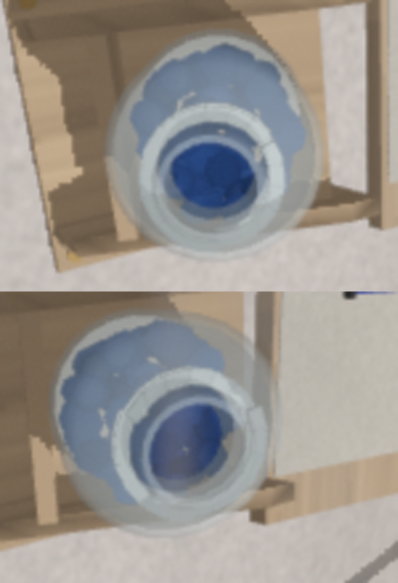

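```bash
python3 - <<'E'
from h import *
c2=np.load("c2.npy",allow_pickle=True).item();i2=cv2.imread("pics/w2.png")
c3=np.load("c3.npy",allow_pickle=True).item();i3=cv2.imread("pics/w3.png")
# wood edge front: first wood pixel from left per row, line fit
def front(c,im,u0,u1,v0,v1):
    hs=cv2.cvtColor(im,cv2.COLOR_BGR2HSV);m=cv2.inRange(hs,(8,55,60),(25,255,255));m=cv2.morphologyEx(m,cv2.MORPH_OPEN,np.ones((5,5)))
    P=[]
    for v in range(v0,v1):
        k=np.flatnonzero(m[v,u0:u1])
        if len(k):P.append((u0+k[0],v))
    P=np.float32(P);vx,vy,x,y=cv2.fitLine(P,cv2.DIST_HUBER,0,.01,.01).ravel()
    a=[onz(c,x+vx*t,y+vy*t,.0) for t in(-40,40)];d=a[1]-a[0];print(len(P),(x,y),(vx,vy),a,"yaw of -y dir",np.degrees(np.arctan2(d[0],-d[1])))
front(c2,i2,170,260,105,190)
front(c3,i3,230,330,80,165)
T=np.array([[.077,.863,.499],[.997,-.066,-.04],[-.001,.501,-.866]])
# lid in hand, from view 2/3 (tool frame): dots on plane z_tool = e-34mm, e lower edge offset
D=np.array([[242.8,269.03],[331.3,290.31],[267.7,343.2]])
tcp=np.array([.5134,-.2096,.24897])
for e in (.003,.0046,.006):
    Q=[]
    for d in D:
        o,r=ray(c3,*d);o=T.T@(o-tcp);r=T.T@r;Q.append(o+r*((e-.034)-o[2])/r[2])
    Q=np.array(Q);C=Q.mean(0);print(e,(C*1e3).round(2),np.linalg.norm(Q-C,axis=1).round(4),np.degrees(np.arctan2((Q-C)[:,1],(Q-C)[:,0])).round(1))
E
```

```text
85 (np.float32(200.76471), np.float32(147.0)) (np.float32(0.19430156), np.float32(0.98094183)) [array([ 0.61802119, -0.11650496,  0.        ]), array([ 0.62285131, -0.21983096,  0.        ])] yaw of -y dir 2.6764214376518054
85 (np.float32(251.78824), np.float32(122.0)) (np.float32(0.13508566), np.float32(0.99083394)) [array([ 0.61762377, -0.10691839,  0.        ]), array([ 0.62244763, -0.20570193,  0.        ])] yaw of -y dir 2.795686250800688
0.003 [  1.53   0.42 -31.  ] [0.0218 0.0217 0.0218] [ -44.8   75.  -165. ]
0.0046 [  0.43   0.42 -29.4 ] [0.0221 0.022  0.0221] [ -44.8   75.  -165. ]
0.006 [ -0.53   0.42 -28.  ] [0.0223 0.0223 0.0224] [ -44.8   75.  -165. ]
```

The montage shows the mouth rings well, but the view is oblique. I'll put the camera on the jar's axis (cradle yaw ≈ +2.7°) so that the rings become concentric.

```bash
cat >> h.py <<'E'
psi=np.radians(2.7)
zj=np.array([-.5*np.cos(psi),-.5*np.sin(psi),.75**.5]);yj=np.array([-np.sin(psi),np.cos(psi),0]);xj=np.cross(yj,zj)
def Tj(az):  # tool x at azimuth az (deg) in the jar frame, tool z into the jar
    a=np.radians(az);x=np.cos(a)*xj+np.sin(a)*yj;return np.column_stack([x,np.cross(-zj,x),-zj])
def delta(P,Tg):
    s=telemetry.sense();T=Ro.from_quat(s['tcp_rot']).as_matrix()
    print("shift mm",(T.T@(P-s['eef_pos'])*1e3).round(1),"rotvec",Ro.from_matrix(T.T@Tg).as_rotvec().round(4))
E
python3 - <<'E'
from h import *
M=np.array([.633,-.167,.172]);print(xj,yj,zj)
delta(M+.07*zj-.078*yj,Tj(90))
E
```

```text
[0.86506401 0.04079538 0.5       ] [-0.04710645  0.99888987  0.        ] [-0.49944494 -0.02355323  0.8660254 ]
shift mm [-30.2  70.2  59.8] rotvec [ 0.0021  0.0631 -0.1061]
```

```bash
python3 -m pendant '[-10,23.4,20,0,0,0,40,-10,23.4,20,0,0,0,40,-10,23.4,20,0,0,0,40,0,0,0,0.002,0.063,-0.106,40,0,0,0,0,0,0,40,0,0,0,0,0,0,40]' 80
python3 - <<'E'
from h import *
s=telemetry.sense();c=calibration("wrist");im=camera("wrist")
np.save("c4.npy",c,allow_pickle=True);cv2.imwrite("pics/w4.png",im)
M=np.array([.633,-.167,.172]);delta(M+.07*zj-.078*yj,Tj(90))
print(s['joints'])
p=proj(c,M);print(p); o=-np.array(c['R']).T@c['t'];print("cam in jar",np.array([xj,yj,zj])@(o-M))
u,v=np.int32(p);print(u,v)
k=im[max(v-60,0):v+60,u-80:u+80];print(max(v-60,0),u-80)
cv2.imwrite("pics/m2.png",cv2.resize(k,None,fx=5,fy=5,interpolation=cv2.INTER_CUBIC))
E
```

```text
clock: 7.88
eef_pos: [0.6009, -0.2457, 0.2309]
tcp_rot: [0.668, 0.698, 0.187, 0.178]
wrist_force: [-0.1, 0.1, 0.3]
grip_width: 0.676
grasp_force: 86.2
shift mm [-1.1  1.7 -1. ] rotvec [-0.0012 -0.0002 -0.0022]
[-0.74827997  0.03789899  1.80987451  0.44984688  0.9606232  -0.99134148]
[282.27797719 111.9775702 ]
cam in jar [-0.00068757  0.00106426  0.21133305]
282 111
51 202
```

View pics/m2.png

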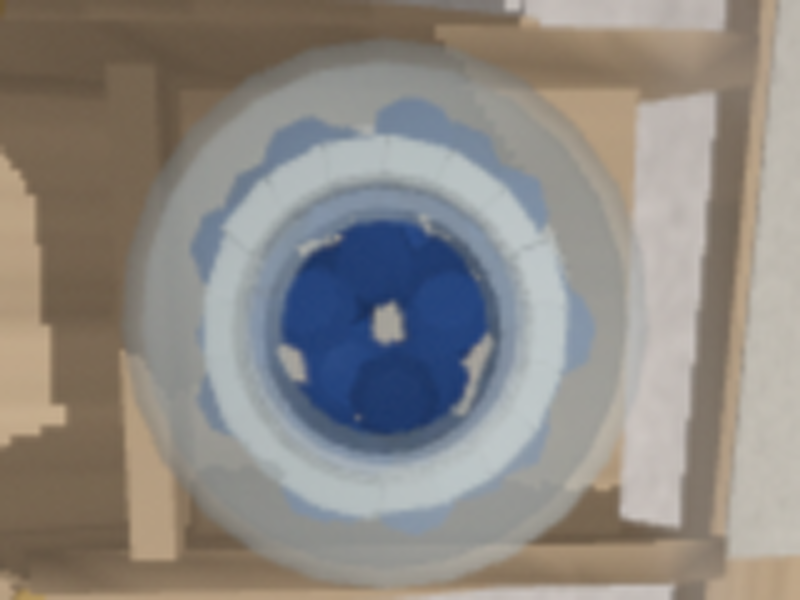

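Crop of the on-axis view (5x, origin (202,51)): thread ring spans u 204–567, v 136–518 in crop pixels. That puts its centre at about (279.1,116.4) in the picture, concentric with the bore and body. Fitting the mouth position from it.

```bash
python3 - <<'E'
from h import *
from scipy.optimize import least_squares
c=np.load("c4.npy",allow_pickle=True).item();M0=np.array([.633,-.167,.172])
A=np.linspace(0,2*np.pi,180)
def bbox(M,r,z):
    P=np.array([proj(c,M+z*zj+r*(np.cos(a)*xj+np.sin(a)*yj)) for a in A]);return np.array([P[:,0].min(),P[:,0].max(),P[:,1].min(),P[:,1].max()])
f=lambda b:np.array([202+b[0]/5,202+b[1]/5,51+b[2]/5,51+b[3]/5])
ring=f([204,567,136,518])
for z in(-.008,-.012):
    s=least_squares(lambda q:bbox(M0+q,.025,z)-ring,[0,0,0],x_scale=.01);print(z,s.x,(M0+s.x).round(4),s.fun.round(2))
s=least_squares(lambda q:bbox(M0+q,.042,-.044)-f([125,645,40,587]),[0,0,0],x_scale=.01);print((M0+s.x).round(4),s.fun.round(2))
# fixed height .172: lateral offsets only
for H in (0,):
    s=least_squares(lambda q:bbox(M0+q[0]*xj+q[1]*yj,.025,-.009)-ring,[0,0],x_scale=.01);M=M0+s.x[0]*xj+s.x[1]*yj;print("lat",s.x,M.round(4),s.fun.round(2))
E
```

```text
-0.008 [-0.00127461 -0.00388324 -0.00178529] [ 0.6317 -0.1709  0.1702] [-0.19  0.19  0.17 -0.19]
-0.012 [-0.00327239 -0.00397746  0.00167881] [ 0.6297 -0.171   0.1737] [-0.19  0.19  0.17 -0.19]
[ 0.6328 -0.1707  0.1676] [-0.21  0.21  0.19 -0.21]
lat [-0.00215488 -0.00381934] [ 0.6313 -0.1709  0.1709] [-0.16  0.16  0.2  -0.22]
```

```bash
cat >> h.py <<'E'
M=np.array([.6307,-.171,.172]);OFF=np.array([.0004,.0004,0])
def where():
    s=telemetry.sense();T=Ro.from_quat(s['tcp_rot']).as_matrix();J=np.array([xj,yj,zj])
    p=J@(s['eef_pos']+T@OFF-M)*1e3;x=J@T[:,0]
    az=np.degrees(np.arctan2(x[1],x[0]))
    print("t %.2f lid x,y %.2f %.2f edge below rim %.2f  lug az %.1f tilt %.2f"%(s['clock'],p[0],p[1],-(p[2]-4.6),az-75,np.degrees(np.arccos(-(J@T[:,2])[2]))),
      "F jar",(J@s['wrist_force']).round(1),"mom z %.2f"%(J@s['moment'])[2],"j6 %.2f"%s['joints'][5])
E
python3 - <<'E'
from h import *
T=Tj(90);delta(M+.070*zj-T@OFF,T);where()
E
```

```text
shift mm [72.6 -1.  -2.2] rotvec [-0.0012 -0.0002 -0.0022]
t 7.92 lid x,y 0.82 -72.65 edge below rim -63.15  lug az 14.9 tilt 0.07 F jar [-1.2  1.7  0.4] mom z -0.00 j6 -0.99
```

Moving over the mouth, rotating clockwise 50°, then down to 15 mm above the rim.

```bash
python3 -m pendant '[36.3,-0.5,0,0,0,0,40,36.3,-0.5,0,0,0,0,40,0,0,0,0,0,0.1745,40,0,0,0,0,0,0.1745,40,0,0,0,0,0,0.1745,40,0,0,0,0,0,0.1745,40,0,0,0,0,0,0.1745,40,0,0,25,0,0,0,40,0,0,22,0,0,0,40,0,0,0,0,0,0,40,0,0,0,0,0,0,40]' 80
python3 - <<'E'
from h import *
where();s=telemetry.sense();c=calibration("wrist");im=camera("wrist");cv2.imwrite("pics/w5.png",im)
T=Tj(40);delta(M+.020*zj-T@OFF,T)
D=dots(c,im,(180,220,400,380),None);print(D)
E
```

```text
clock: 9.3
eef_pos: [0.6197, -0.1722, 0.1904]
tcp_rot: [0.9, 0.351, 0.245, 0.082]
wrist_force: [-1.1, -0.1, -0.4]
grip_width: 0.68
grasp_force: 86.2
t 9.30 lid x,y 0.25 -0.75 edge below rim -16.88  lug az -35.1 tilt 0.03 F jar [-1.2 -0.1  0.2] mom z -0.03 j6 -0.01
shift mm [ 0.2 -1.1  1.7] rotvec [ 0.0002 -0.     -0.001 ]
[(array([242.79906542, 269.3317757 ]), np.int32(214)), (array([331.34158416, 290.50990099]), np.int32(202)), (array([267.58235294, 343.23529412]), np.int32(170))]
```

```bash
python3 -m pendant '[0.2,-0.9,10,0,0,0,40,0,0,8,0,0,0,40,0,0,0,0,0,0,40]' 80 | grep -E "force"
python3 -c "from h import *;where()"
python3 -m pendant '[0,0,4,0,0,0,40,0,0,4,0,0,0,40,0,0,0,0,0,0,40]' 80 | grep -E "force"
python3 -c "from h import *;where()"
```

```text
wrist_force: [-0.5, 0.4, -1.2]
grasp_force: 86.2
t 9.72 lid x,y -1.78 0.50 edge below rim 2.91  lug az -35.1 tilt 0.21 F jar [-1.   0.4 -0.8] mom z -0.05 j6 -0.02
wrist_force: [0.2, 0.3, -1.4]
grasp_force: 86.2
t 10.10 lid x,y -1.11 0.18 edge below rim 10.33  lug az -35.1 tilt 0.13 F jar [-0.5  0.3 -1.3] mom z -0.03 j6 -0.02
```

```bash
python3 -m pendant '[0,0,1.5,0,0,0,40,0,0,1.5,0,0,0,40,0,0,0,0,0,0,40,0,0,0,0,0,0,40]' 80 | grep -E "force"
python3 -c "from h import *;where()"
python3 -m pendant '[0,0,1.5,0,0,0,40,0,0,1,0,0,0,40,0,0,0,0,0,0,40]' 80 | grep -E "force"
python3 -c "from h import *;where()"
```

```text
wrist_force: [-0.1, 0.1, 0.0]
grasp_force: 86.2
t 10.60 lid x,y -0.90 0.12 edge below rim 12.98  lug az -35.1 tilt 0.10 F jar [-0.1  0.1  0.1] mom z 0.02 j6 -0.02
wrist_force: [-2.8, 0.0, 1.8]
grasp_force: 86.8
t 10.97 lid x,y -0.84 0.06 edge below rim 15.33  lug az -35.1 tilt 0.11 F jar [-1.5  0.1  2.9] mom z -0.00 j6 -0.02
```

```bash
python3 -m pendant '[0,0,0.6,0,0,0,40,0,0,0,0,0,0,40]' 80 | grep -E "force"
python3 -c "from h import *;where()"
python3 -m pendant '[0,0,0.6,0,0,0,40,0,0,0,0,0,0,40]' 80 | grep -E "force"
python3 -c "from h import *;where()"
```

```text
wrist_force: [-7.7, 0.6, 5.6]
grasp_force: 87.3
t 11.22 lid x,y -0.77 0.05 edge below rim 15.57  lug az -35.0 tilt 0.11 F jar [-3.8  0.9  8.7] mom z -0.02 j6 -0.02
wrist_force: [-13.0, 0.1, 9.1]
grasp_force: 87.9
t 11.47 lid x,y -0.73 0.02 edge below rim 15.74  lug az -35.0 tilt 0.13 F jar [-6.7  0.7 14.4] mom z 0.03 j6 -0.02
```

```bash
python3 -m pendant '[0,0,-0.33,0,0,-0.0873,40,0,0,-0.33,0,0,-0.0873,40,0,0,-0.33,0,0,-0.0873,40,0,0,0,0,0,0,40]' 80 | grep -E "force"
python3 -c "from h import *;where()"
python3 -m pendant '[0,0,-0.33,0,0,-0.0873,40,0,0,-0.33,0,0,-0.0873,40,0,0,0,0,0,0,40]' 80 | grep -E "force"
python3 -c "from h import *;where()"
```

```text
wrist_force: [-5.3, -0.2, 7.1]
grasp_force: 87.2
t 11.97 lid x,y 0.55 -0.51 edge below rim 14.58  lug az -20.0 tilt 0.06 F jar [-1.1  0.   8.9] mom z 0.09 j6 -0.28
wrist_force: [-5.9, 0.3, 6.5]
grasp_force: 87.2
t 12.35 lid x,y 0.52 -0.36 edge below rim 13.91  lug az -10.0 tilt 0.05 F jar [-1.9  0.6  8.6] mom z 0.06 j6 -0.46
```

```bash
python3 -m pendant '[0,0,-0.25,0,0,-0.07,40,0,0,0,0,0,0,40]' 80 | grep -E "force"
python3 -c "from h import *;where()"
python3 -m pendant '[0,0,-0.2,0,0,-0.07,40,0,0,0,0,0,0,40]' 80 | grep -E "force"
python3 -c "from h import *;where()"
python3 -m pendant '[0,0,0,0,0,-0.07,40,0,0,0,0,0,0,40]' 80 | grep -E "force"
python3 -c "from h import *;where()"
```

```text
wrist_force: [-5.0, 0.2, 8.0]
grasp_force: 87.2
t 12.60 lid x,y 0.49 -0.27 edge below rim 13.66  lug az -6.0 tilt 0.04 F jar [-0.3  0.4  9.5] mom z 0.03 j6 -0.53
wrist_force: [-5.8, 1.1, 7.5]
grasp_force: 87.3
t 12.85 lid x,y 0.53 -0.23 edge below rim 13.39  lug az -2.0 tilt 0.05 F jar [-1.2  1.4  9.4] mom z 0.04 j6 -0.60
wrist_force: [-6.5, 0.1, 8.4]
grasp_force: 87.5
t 13.10 lid x,y 0.69 -0.24 edge below rim 13.19  lug az 2.1 tilt 0.06 F jar [-1.4  0.4 10.5] mom z 0.05 j6 -0.67
```

```bash
for i in 1; do python3 -m pendant '[0,0,0,0,0,-0.07,40,0,0,0,0,0,0,40]' 80 | grep -E "force"
python3 -c "from h import *;where()"; done
python3 -m pendant '[0,0,0,0,0,-0.07,40,0,0,0,0,0,0,40]' 80 | grep -E "force"
python3 -c "from h import *;where()"
```

```text
wrist_force: [-7.6, 1.3, 9.6]
grasp_force: 87.7
t 13.35 lid x,y 0.86 -0.13 edge below rim 12.99  lug az 6.1 tilt 0.06 F jar [-1.7  1.7 12. ] mom z 0.06 j6 -0.74
wrist_force: [-10.2, 2.9, 12.7]
grasp_force: 87.9
t 13.60 lid x,y 0.91 -0.05 edge below rim 12.79  lug az 10.1 tilt 0.06 F jar [-2.4  3.3 16. ] mom z 0.11 j6 -0.81
```

```bash
python3 -m pendant '[0,0,-0.5,0,0,-0.07,40,0,0,-0.2,0,0,-0.07,40,0,0,0,0,0,0,40]' 80 | grep -E "force"
python3 -c "from h import *;where()"
python3 -m pendant '[0,0,-0.2,0,0,-0.07,40,0,0,0,0,0,0,40]' 80 | grep -E "force"
python3 -c "from h import *;where()"
python3 -m pendant '[0,0,0,0,0,-0.07,40,0,0,0,0,0,0,40]' 80 | grep -E "force"
python3 -c "from h import *;where()"
```

```text
wrist_force: [-9.4, 2.2, 10.8]
grasp_force: 87.8
t 13.97 lid x,y 0.62 0.05 edge below rim 12.24  lug az 18.1 tilt 0.04 F jar [-2.6  2.6 14. ] mom z 0.07 j6 -0.95
wrist_force: [-8.1, 1.8, 10.5]
grasp_force: 87.7
t 14.22 lid x,y 0.88 0.02 edge below rim 11.99  lug az 22.1 tilt 0.08 F jar [-1.7  2.2 13.1] mom z 0.06 j6 -1.02
wrist_force: [-5.9, 2.5, 10.6]
grasp_force: 87.4
t 14.47 lid x,y 1.13 0.44 edge below rim 12.11  lug az 26.1 tilt 0.11 F jar [ 0.3  2.8 12. ] mom z 0.07 j6 -1.09
```

```bash
python3 -m pendant '[0,0,0,0,0,-0.07,40,0,0,0,0,0,0,40]' 80 | grep -E "force"
python3 -c "from h import *;where()"
python3 -m pendant '[0,0,0,0,0,-0.06,40,0,0,0,0,0,0,40]' 80 | grep -E "force"
python3 -c "from h import *;where()"
```

```text
wrist_force: [-5.7, 2.2, 10.2]
grasp_force: 87.3
t 14.72 lid x,y 0.47 0.71 edge below rim 12.42  lug az 30.1 tilt 0.06 F jar [ 0.2  2.4 11.6] mom z 0.14 j6 -1.16
wrist_force: [-0.8, -0.2, 0.7]
grasp_force: 86.3
t 14.97 lid x,y -0.96 0.58 edge below rim 13.66  lug az 33.5 tilt 0.06 F jar [-0.3 -0.2  1. ] mom z 0.02 j6 -1.22
```

Force vanished at lug azimuth ≈33°: off the thread start. Nudging 3° more and lowering onto the next ridge.

```bash
python3 -m pendant '[0,0,0,0,0,-0.05,40,0,0,2,0,0,0,40,0,0,0,0,0,0,40]' 80 | grep -E "force"
python3 -c "from h import *;where()"
python3 -m pendant '[0,0,2,0,0,0,40,0,0,1.5,0,0,0,40,0,0,0,0,0,0,40]' 80 | grep -E "force"
python3 -c "from h import *;where()"
```

```text
wrist_force: [0.0, 0.3, -0.7]
grasp_force: 86.2
t 15.35 lid x,y -1.70 0.82 edge below rim 16.12  lug az 36.3 tilt 0.15 F jar [-0.3  0.3 -0.6] mom z -0.00 j6 -1.27
wrist_force: [-6.2, 1.3, 4.2]
grasp_force: 87.2
t 15.72 lid x,y -1.18 0.65 edge below rim 18.79  lug az 36.4 tilt 0.13 F jar [-3.2  1.6  6.7] mom z -0.01 j6 -1.27
```

```bash
python3 -m pendant '[0,0,0.2,0,0,0,40,0,0,0,0,0,0,40,0,0,0,0,0,0.08,40,0,0,0.3,0,0,0.08,40,0,0,0.33,0,0,0.0873,40,0,0,0.33,0,0,0.0873,40,0,0,0,0,0,0,40]' 80 | grep -E "force"
python3 -c "from h import *;where()"
python3 -m pendant '[0,0,0.33,0,0,0.0873,40,0,0,0.33,0,0,0.0873,40,0,0,0.33,0,0,0.0873,40,0,0,0.33,0,0,0.0873,40,0,0,0,0,0,0,40]' 80 | grep -E "force"
python3 -c "from h import *;where()"
```

```text
wrist_force: [-1.8, -0.2, 2.4]
grasp_force: 86.5
t 16.60 lid x,y -0.39 0.21 edge below rim 19.95  lug az 17.2 tilt 0.02 F jar [-0.4 -0.1  2.9] mom z -0.05 j6 -0.94
wrist_force: [-2.0, 0.2, 4.2]
grasp_force: 86.6
t 17.23 lid x,y -0.38 0.15 edge below rim 21.30  lug az -2.7 tilt 0.04 F jar [0.4 0.3 4.7] mom z -0.10 j6 -0.59
```

```bash
python3 -m pendant '[0,0,0.33,0,0,0.0873,40,0,0,0.33,0,0,0.0873,40,0,0,0.33,0,0,0.0873,40,0,0,0.33,0,0,0.0873,40,0,0,0.33,0,0,0.0873,40,0,0,0.33,0,0,0.0873,40,0,0,0,0,0,0,40]' 80 | grep -E "force"
python3 -c "from h import *;where()"
python3 -m pendant '[0,0,0.33,0,0,0.0873,40,0,0,0.33,0,0,0.0873,40,0,0,0.33,0,0,0.0873,40,0,0,0.33,0,0,0.0873,40,0,0,0.33,0,0,0.0873,40,0,0,0.33,0,0,0.0873,40,0,0,0,0,0,0,40]' 80 | grep -E "force"
python3 -c "from h import *;where()"
```

```text
wrist_force: [-2.7, -0.4, 4.2]
grasp_force: 86.7
t 18.10 lid x,y -0.43 -0.11 edge below rim 23.32  lug az -32.7 tilt 0.05 F jar [-0.2 -0.3  5. ] mom z -0.05 j6 -0.07
wrist_force: [-4.4, -0.3, 4.4]
grasp_force: 86.8
t 18.98 lid x,y -0.65 -0.34 edge below rim 25.34  lug az -62.7 tilt 0.06 F jar [-1.6 -0.1  6. ] mom z -0.13 j6 0.46
```

```bash
python3 -m pendant '[0,0,0.33,0,0,0.0873,40,0,0,0.33,0,0,0.0873,40,0,0,0,0,0,0,40]' 80 | grep -E "force"
python3 -c "from h import *;where()"
python3 -m pendant '[0,0,0.1,0,0,0.07,40,0,0,0,0,0,0,40]' 80 | grep -E "force"
python3 -c "from h import *;where()"
python3 -m pendant '[0,0,0.1,0,0,0.07,40,0,0,0,0,0,0,40]' 80 | grep -E "force"
python3 -c "from h import *;where()"
```

```text
wrist_force: [-3.5, -0.6, 8.0]
grasp_force: 87.2
t 19.35 lid x,y 0.17 -0.80 edge below rim 25.43  lug az -72.6 tilt 0.03 F jar [ 1.  -0.4  8.7] mom z -0.06 j6 0.63
wrist_force: [-4.0, 0.2, 8.5]
grasp_force: 87.2
t 19.60 lid x,y 0.32 -1.02 edge below rim 25.43  lug az -76.6 tilt 0.06 F jar [0.8 0.4 9.4] mom z -0.03 j6 0.70
wrist_force: [-3.9, 0.2, 8.7]
grasp_force: 87.2
t 19.85 lid x,y 0.47 -1.20 edge below rim 25.42  lug az -80.6 tilt 0.08 F jar [1.  0.4 9.5] mom z -0.03 j6 0.77
```

```bash
python3 -m pendant '[0,0,0,0,0,0.07,40,0,0,0,0,0,0,40]' 80 | grep -E "force"
python3 -c "from h import *;where()"
python3 -m pendant '[0,0,0,0,0,0.05,40,0,0,0,0,0,0,40]' 80 | grep -E "force"
python3 -c "from h import *;where()"
```

```text
wrist_force: [-4.4, -0.5, 7.7]
grasp_force: 87.2
t 20.10 lid x,y 0.49 -1.33 edge below rim 25.41  lug az -84.7 tilt 0.10 F jar [ 0.1 -0.3  8.8] mom z -0.07 j6 0.84
wrist_force: [-3.5, -0.7, 8.5]
grasp_force: 87.1
t 20.35 lid x,y 0.46 -1.38 edge below rim 25.42  lug az -87.5 tilt 0.10 F jar [ 1.2 -0.5  9.1] mom z -0.03 j6 0.89
```

```bash
python3 -m pendant '[0,0,0,0,0,0,85,0,0,0,0,0,0,85,0,0,0,0,0,0,100,0,0,0,0,0,0,100,0,0,-10,0,0,0,100,0,0,-20,0,0,0,100,0,0,-40,0,0,0,100,0,0,-40,0,0,0,100,0,0,-20,0,0,0,100,0,0,0,0,0,0,100,0,0,0,0,0,0,100]' 80 
python3 - <<'E'
from h import *
s=telemetry.sense();c=calibration("wrist");im=camera("wrist");np.save("c6.npy",c,allow_pickle=True)
cv2.imwrite("pics/w6.png",im);where()
T=M+.0075*zj;u,v=np.int32(proj(c,T));print(u,v)
D=[d for d in dots(c,im,(u-60,v-60,u+60,v+60),None)]
for d in D:
    o,r=ray(c,*d[0]);t=((T-o)@zj)/(r@zj);q=np.array([xj,yj,zj])@(o+r*t-T)*1e3;print(d,q.round(1),np.degrees(np.arctan2(q[1],q[0])).round(1))
E
```

```text
clock: 21.72
eef_pos: [0.5753, -0.1733, 0.2641]
tcp_rot: [0.963, -0.085, 0.255, -0.035]
wrist_force: [-0.1, -1.1, -0.1]
grip_width: 0.995
grasp_force: 0.0
t 21.77 lid x,y -1.95 -0.03 edge below rim -102.44  lug az -87.8 tilt 0.22 F jar [ 0.   0.4 -0.2] mom z -0.02 j6 0.92
281 205
(array([262.32075472, 188.64150943]), np.int32(53)) [17.5 12.4  0. ] 35.3
(array([307.5, 200.5]), np.int32(52)) [ -0.3 -21.3  -0. ] -90.9
(array([339.13333333, 220.66666667]), np.int32(15)) [-23.4 -43.7   0. ] -118.1
(array([274.70212766, 231.29787234]), np.int32(47)) [-20.9  11.   -0. ] 152.2
```

View pics/w6.png

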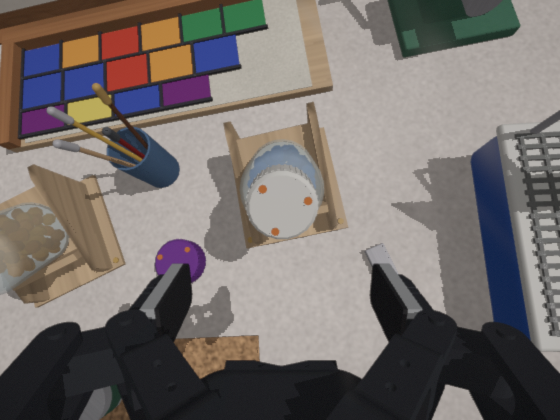

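The picture shows the lid seated square on the blue jar: dots at (262,189), (308,201) and (275,231), lug azimuth -89°, so no slip in the grip, and within 2 mm of centre. The fingers are clear and the arm is at rest.

```bash
python3 -c "from rig import sign_off;print(sign_off())"
```

```text
the job is handed in; nothing more can be done
None
```

I screwed the white lid onto the blue jar, the one nearer the grinder, until it stopped going down, then let go and handed the job in; the amber jar stays open, and no verdict came back.

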